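# Unclip the rivet box and set its lid on the board

## Robot

A 6-joint arm with a two-finger parallel gripper is mounted at the origin on the work surface. World frame = base frame: x ahead of the robot, y to its left, z up, the work surface at z = 0. Lengths are in mm, angles in rad, forces in N, time in s.
With the tool pointing down it reaches from about 150 to 775 mm from the base axis. Payload 6.1 kg.
Tool frame: the origin (TCP) lies at the very end of the fingers, on their centre line; the grasp point (between the pads) lies 19 mm behind it; z points along the fingers, y is the line along which they close (so a half turn about z gives the same grasp; the last joint's range is limited). The gripper opens to 85 mm and grips with 20 to 120 N. Pads are 22 mm wide; open, the fingers measure 114 mm over their backs; the gripper's body (76 mm by 85 mm) begins 54 mm behind the grasp point. The pads swing forward as they close: fully open they stand 13 mm farther back than shut.
Start: joints at [1.315, 0.126, -0.04, 1.405, 0, 1.571], TCP at [132.829, 507.902, 231.295] pointing down, gripper open.
Joint ranges: [-2.72, 2.72], [-0.95, 1.95], [-1.27, 1.35], [-1.78, 2.02], [-1.46, 1.47], [-3.14, 3.14]. Speed limits (rad/s): [2.39, 2.39, 3.01, 3.14, 3.14, 3.14].

## Interface

Orientations are given as a 3x3 rotation matrix whose columns are the frame's x, y, z axes.
In Python, from cell import ctrl, cams gives the robot as it stands. The module is installed in compiled form; this text tells all that it offers.
- The arm moves only by the shell command python3 -m pendant 'ROWS' [FORCE]. ROWS is JSON, a list of rows, each an object with "translation": the shift along the tool's x, y, z in mm, a list of three; "rot": the turn, a rotation vector about the tool's x, y, z in rad, a list of three; "fingers": the finger opening in mm, from 0 to 85.4. In form: [{"translation": [x, y, z], "rot": [rx, ry, rz], "fingers": fingers}, ...]. A call has exactly 5 rows; each row shifts and turns the commanded pose from where the row before left it, along the tool's axes as they then stand; what a row does not reach is not made up. A row lasts 1/10 s, in which the tool goes at most 50 mm and 8.59 degrees, less where a joint would pass 70% of its speed; a pose out of reach is approached as far as the arm can. A call with a gripper value outside its range is refused whole. The fingers move at their own pace and stop on an object; FORCE is the grip in N (left out, the last holds). Time passes only in rows, so rows that do not move let the fingers close, or fill a call up. It gives the time, the measured TCP pose, the force, the opening and the grip force at its end, in the units of the state.
- ctrl.get_obs(): the state, without advancing time (a new reading comes with each control period).
- cams.grab_frame(name): name is "scene" or "top" or "wrist"; returns the picture (400x640x3 uint8, red, green, blue); there is no depth.
- cams.camera_info(name): a dict with "camera_matrix" (3x3 intrinsics, pixels), "extrinsics" (4x4, takes a point from world to camera coordinates); the wrist camera has in their place "tool_from_camera" (4x4, takes a point from camera to tool coordinates, whose origin is the TCP and whose axes are the flange's). Camera axes: x right, y down, z forward; pixel columns grow to the right and rows downward; lengths in mm; the calibration is good to about 2 mm. A picture is of the moment at which its call begins: read the wrist's pose just before it. camera_info takes no time and is no camera call.
- ctrl.hand_in(): hands the job in; it is judged then, once.
Trained networks look in the newest picture that a camera, given by its name, has taken for a name from the list of things; names that differ only in an ending like _2 or _b are one class to them, and where a whole thing is asked for, a point or a joint stands for the part that bears it (a point fixed in the world has none). Each returns a list of dicts, best first, with "confidence" (0 to 1); they miss things now and then, are a little off and sometimes report something else, mostly with a low value. They report only what shows in the picture. A call takes as long as a camera call.
- cams.recognise(camera, name): "bbox" ([left, top, right, bottom] in pixels, round what is visible of it).
- cams.trace(camera, name): "region" (400x640 bool, what is visible of it) and "bbox" ([left, top, right, bottom] in pixels, round what is visible of it).
- cams.pinpoint(camera, name): "xy" ([column, row] in pixels: a listed point, or the origin of a listed thing).
The state is a dict: "time_s": time; "q": joint angles; "joint_vel": joint speeds; "joint_efforts": joint torques, N m; "position": TCP position; "ee_rot": TCP orientation; "contact_force": force on the tool from outside, world axes, zero at the start; "wrist_torque": the same for the moment, N m; "gripper_width": opening from 0.0 (shut) to 1.0 (fully open); "gripper_force": force on a finger pad.
Only numpy, scipy, OpenCV 4.12 (cv2) and the standard library are available. Lean on these libraries where they do the work, as an engineer would, in place of code of your own. Each camera call takes 0.05 s, during which the arm holds its last target. There are 200 camera calls.

## Task

Open the long, low tinned-steel rivet box (the larger of the two clip-lidded tins): flip the sprung bale clips off both ends of its lid so that they snap fully open, and only then lift the lid by its knob. Set the lid down gently, flat and right way up, in the middle of the square dark wooden board, let go of it, and leave both clips open.

Things in the scene. Friction and masses are not known exactly. Their poses are not given: they have to be found in the camera images.
- lid: Lid of the fixed rivet box, steel, 0.25-0.47 kg. Origin: centre of underside, z up, long side along y; 70 mm above bench when shut. From origin up: plug 114x158 mm (x,y) to 10 mm, sits in the box with 4 mm play; plate 140x204 to 16; on it a central wooden knob, dia 20 to 26, then dia 30 to 50 mm. Box: 128x172x80 mm, same place and heading at start; a clip holds each y end of the lid.
- clip_a (a joint): Bale clip at the lid's +y end. 0 = shut, 1.9 rad = open stop, top swings outward and down. Hinge along lid x, 94 mm from lid centre, 46 mm above bench. Shut, its wires reach 113 mm out; an upright thumb tab 94 mm from lid centre, 34 mm wide, 3 thick, tops at 128 mm above bench. Push the tab outward (about 1 N): below about 0.3 rad it stays where left, beyond 0.6 it springs open by itself and stays.
- clip_b (a joint): The same clip mirrored, at the lid's opposite (-y) end: 0 = shut over the lid, 1.9 rad = fully open, outward (away from the lid's centre). Same sizes, hinge, tab, push force and spring as clip_a.
- board: Square dark wooden board, 220 x 220 x 16 mm, fixed flat on the bench, bare. Origin: centre of its underside, z up, so its top is 16 mm above the origin.

How it is judged:
By the outcome, as a careful person would: the job done as asked, in the order asked, and still so for the second after the job is handed in, with the robot touching nothing.
It also fails if it takes over 64 s, if anything falls off the work surface, if the arm or the gripper's body presses on something with over 40 N, if the wrist force passes 120 N, or if a joint passes its speed limit or range.

## Working session

There is one attempt and no reset: what is moved stays moved. The work goes in short steps, Python scripts to look and compute and a shell command to move; the robot and the scene stay as the last step left them, time stands still between calls to the robot, and variables do not carry over. Pictures are saved under pics/ and viewed, at most 10 in all, crops included, and the job is handed in when it is done.

```bash
mkdir -p pics; cat > h.py <<'E'
import numpy as np, cv2
from cell import ctrl, cams
def save(n,f):
    im=cams.grab_frame(n); cv2.imwrite(f'pics/{f}.png',im[:,:,::-1]); return im
def ray(n,uv):
    i=cams.camera_info(n);K=np.array(i['camera_matrix']);E=np.array(i['extrinsics'])
    R=E[:3,:3];c=-R.T@E[:3,3];d=R.T@np.linalg.inv(K)@[uv[0],uv[1],1];return c,d
def at_z(n,uv,z):
    c,d=ray(n,uv);return c+d*(z-c[2])/d[2]
E
python3 - <<'E'
from h import *
np.set_printoptions(precision=1,suppress=True)
for n in('top','scene'):
    save(n,n+'0')
    for t,z in(('lid',70),('board',0),('clip_a',46),('clip_b',46)):
        for d in cams.pinpoint(n,t)[:3]: print(n,t,d['confidence'],np.array(d['xy']),at_z(n,d['xy'],z))
    for t in ('lid','board','clip_a'):
        for d in cams.trace(n,t)[:4]:
            m=d['region'].astype('uint8');p=np.argwhere(m)[:,::-1].astype('float32')
            r=cv2.minAreaRect(p); z={'lid':86,'board':16,'clip_a':100}[t]
            print(t,d['confidence'],d['bbox'],'\n',np.array([at_z(n,q,z) for q in cv2.boxPoints(r)]))
o=ctrl.get_obs();print(o['time_s'],o['position'],o['ee_rot'])
E
```

```text
top lid 0.84 [404.2 225.3] [ 485.4 -191.5   70. ]
top board 0.65 [244.2 216.9] [507.8 181.1   0. ]Traceback (most recent call last):
  File "<stdin>", line 6, in <module>
ValueError: it knows: board, lid
```

```bash

python3 - <<'E'
from h import *
np.set_printoptions(precision=1,suppress=True)
for n in('top','scene'):
    if n=='scene': save(n,n+'0')
    for t,z in(('lid',70),('board',0)):
        for d in cams.pinpoint(n,t)[:3]: print(n,t,d['confidence'],np.array(d['xy']),at_z(n,d['xy'],z))
    for t in ('lid','board'):
        for d in cams.trace(n,t)[:4]:
            m=d['region'].astype('uint8');p=np.argwhere(m)[:,::-1].astype('float32')
            r=cv2.minAreaRect(p); z={'lid':86,'board':16}[t]
            print(t,d['confidence'],d['bbox'],'\n',np.array([at_z(n,q,z) for q in cv2.boxPoints(r)]))
o=ctrl.get_obs();print(o['time_s'],o['position'],o['ee_rot'])
a=cv2.imread('pics/top0.png');b=cv2.imread('pics/scene0.png')
E
```

```text
top lid 0.84 [404.2 225.3] [ 485.4 -191.5   70. ]
top board 0.65 [244.2 216.9] [507.8 181.1   0. ]
lid 0.98 [356.7, 183.0, 461.0, 268.7] 
 [[ 516.4  -75.4   86. ]
 [ 586.8 -271.7   86. ]
 [ 449.2 -311.2   86. ]
 [ 382.6 -120.    86. ]]
board 0.87 [193.0, 168.0, 295.8, 265.2] 
 [[397.3 290.4  16. ]
 [617.8 294.5  16. ]
 [607.9  62.   16. ]
 [388.6  67.6  16. ]]
scene lid 0.87 [270.8 154.1] [ 478.1 -196.8   70. ]
scene board 0.61 [388.5 242.1] [492.7 177.6   0. ]
lid 0.91 [223.3, 126.6, 318.0, 185.7] 
 [[ 587.4 -261.7   86. ]
 [ 455.1 -343.3   86. ]
 [ 387.  -119.1   86. ]
 [ 520.1  -57.1   86. ]]
board 0.71 [325.9, 190.2, 446.9, 308.3] 
 [[618.1  68.8  16. ]
 [373.1  54.5  16. ]
 [401.2 298.6  16. ]
 [625.  287.4  16. ]]
0.6 [132.8 507.9 231.3] [[-1.   0.3 -0. ]
 [ 0.3  1.  -0. ]
 [ 0.  -0.  -1. ]]
```

View pics/top0.png

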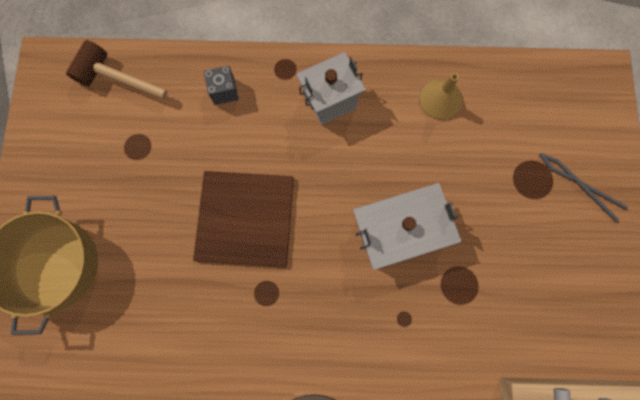

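View pics/scene0.png

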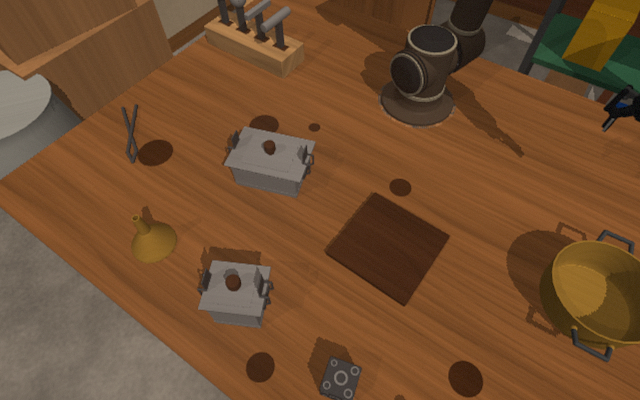

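The larger tin is near top-image (408,225), with its tabs at (365,237) and (450,212). The board centre is near (244,219), and the smaller tin at (333,88) is the decoy. Next I'll work out the move to a wrist view of the lid.

```bash
cat >> h.py <<'E'
np.set_printoptions(precision=2,suppress=True)
def go(p,ang=None):
    """tool-axis shift to world point p, then turn about tool z so tool y heads at ang (deg)"""
    o=ctrl.get_obs();R=np.array(o['ee_rot']);P=np.array(o['position'])
    print('t',o['time_s'],'P',P,'F',np.array(o['contact_force']),'q',np.array(o['q']))
    print('y heading',np.degrees(np.arctan2(R[1,1],R[0,1])),'z axis',R[:,2])
    print('shift',R.T@(np.array(p)-P))
    if ang is not None:
        a=np.radians(ang);T=np.array([[np.sin(a),np.cos(a),0],[-np.cos(a),np.sin(a),0],[0,0,-1.]]).T
        T=np.column_stack([[np.sin(a),-np.cos(a),0],[np.cos(a),np.sin(a),0],[0,0,-1.]])
        print('rot',cv2.Rodrigues(R.T@T)[0].ravel())
def wpt(uv,z,o):
    i=cams.camera_info('wrist');K=np.array(i['camera_matrix']);X=np.array(i['tool_from_camera'])
    R=np.array(o['ee_rot']);c=R@X[:3,3]+o['position'];d=R@X[:3,:3]@np.linalg.inv(K)@[uv[0],uv[1],1]
    return c+d*(z-c[2])/d[2]
E
python3 - <<'E'
from h import *
print(cams.camera_info('wrist'))
print('knob',at_z('top',(409,222),120),at_z('scene',(269,144),120))
print('tabs',at_z('top',(450,209),128),at_z('top',(364,235),128))
go([487,-193,300],109)
E
```

```text
{'camera_matrix': array([[297.38,   0.  , 319.36],
       [  0.  , 297.38, 202.34],
       [  0.  ,   0.  ,   1.  ]]), 'tool_from_camera': array([[   0.  ,   -0.96,   -0.28,   70.77],
       [   1.  ,   -0.  ,    0.  ,    0.47],
       [  -0.  ,   -0.28,    0.96, -142.78],
       [   0.  ,    0.  ,    0.  ,    1.  ]])}
knob [ 484.68 -192.35  120.  ] [ 484.9  -190.27  120.  ]
tabs [ 513.41 -278.17  128.  ] [453.39 -96.   128.  ]
t 0.6 P [132.81 507.89 231.29] F [ 0.77 -1.27 -0.01] q [ 1.32  0.13 -0.04  1.41  0.    1.57]
y heading 75.34497589207506 z axis [-0. -0. -1.]
shift [-519.99 -588.48  -68.71]
rot [0.32 1.06 1.11]
```

```bash
python3 - <<'E'
s=open('h.py').read()
import re
s=re.sub(r"        a=np.radians\(ang\);T=.*\n.*T=np.column_stack.*\n","        a=np.radians(ang);T=np.column_stack([[-np.sin(a),np.cos(a),0],[np.cos(a),np.sin(a),0],[0,0,-1.]])\n",s)
open('h.py','w').write(s)
E
for i in 1 2 3 4; do python3 -m pendant '[{"translation":[-26,-29.4,-3.4],"rot":[0,0,0],"fingers":0},{"translation":[-26,-29.4,-3.4],"rot":[0,0,0],"fingers":0},{"translation":[-26,-29.4,-3.4],"rot":[0,0,0],"fingers":0},{"translation":[-26,-29.4,-3.4],"rot":[0,0,0],"fingers":0},{"translation":[-26,-29.4,-3.4],"rot":[0,0,0],"fingers":0}]' >/dev/null; done
python3 -m pendant '[{"translation":[0,0,0],"rot":[0,0,-0.118],"fingers":0},{"translation":[0,0,0],"rot":[0,0,-0.118],"fingers":0},{"translation":[0,0,0],"rot":[0,0,-0.118],"fingers":0},{"translation":[0,0,0],"rot":[0,0,-0.118],"fingers":0},{"translation":[0,0,0],"rot":[0,0,-0.118],"fingers":0}]'
python3 - <<'E'
from h import *
go([484,-190,250],108.5)
o=ctrl.get_obs();save('wrist','w1')
for d in cams.trace('wrist','lid')[:3]:
    m=d['region'].astype('uint8');r=cv2.minAreaRect(np.argwhere(m)[:,::-1].astype('float32'))
    b=cv2.boxPoints(r);print(d['confidence'],b,np.array([wpt(q,86,o) for q in b]))
E
```

```text
time_s: 3.1
position: [487.1, -192.6, 299.3]
ee_rot: [[-0.943, -0.332, -0.0], [-0.332, 0.943, 0.0], [0.0, 0.0, -1.0]]
contact_force: [0.1, 0.0, -0.0]
gripper_width: -0.002
gripper_force: 0.0
t 3.1 P [ 487.13 -192.61  299.27] F [ 0.07  0.04 -0.01] q [-0.38  0.13  0.12  1.56  0.   -0.72]
y heading 109.42008058070715 z axis [-0.  0. -1.]
shift [ 2.08  3.5  49.27]
rot [ 0.   -0.    0.02]
0.71 [[231.78 227.13]
 [233.03 113.67]
 [408.13 115.59]
 [406.88 229.05]] [[ 587.33 -275.7    86.  ]
 [ 451.9  -309.72   86.  ]
 [ 387.03 -119.38   86.  ]
 [ 515.33  -63.38   86.  ]]
```

View pics/w1.png

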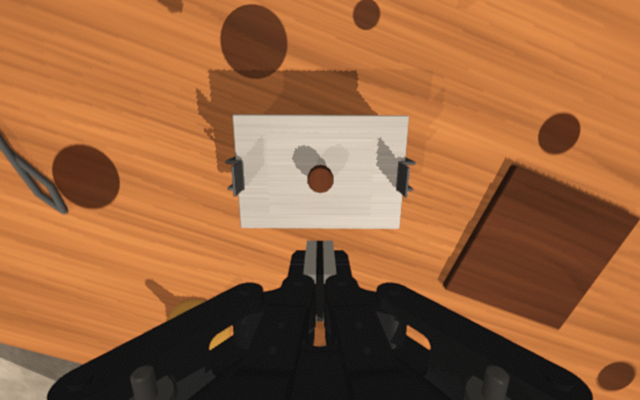

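The lid's corners are at about (234,115), (408,117), (401,229) and (242,228). The knob is at (320,179), and the tabs at (237,176) and (403,176).

```bash
python3 - <<'E'
from h import *
o=ctrl.get_obs()
c=[wpt(p,86,o) for p in((234,115),(408,117),(401,229),(242,228))]
print(np.array(c),np.mean(c,0)); d=c[1]-c[0];e=c[2]-c[3]
print([np.degrees(np.arctan2(v[1],v[0])) for v in(d,e)],np.linalg.norm(d),np.linalg.norm(e))
print('knob',wpt((320,179),120,o)); C=np.mean(c,0)
a=np.radians(108.8);y=np.array([np.cos(a),np.sin(a),0])
for s in(1,-1): print('pre',C+s*55*y)
p=C+55*y;p[2]=101
go(p,108.8)
# board from wrist/top
t=cams.trace('top','board')[0]['region'].astype('uint8')
cn=max(cv2.findContours(t,0,2)[0],key=cv2.contourArea)
q=cv2.approxPolyDP(cn,0.05*cv2.arcLength(cn,True),True)[:,0]
w=np.array([at_z('top',u,16) for u in q]);print(q,w,w.mean(0))
E
```

```text
[[ 452.5  -308.11   86.  ]
 [ 388.89 -118.39   86.  ]
 [ 518.38  -70.61   86.  ]
 [ 583.91 -263.47   86.  ]] [ 485.92 -190.14   86.  ]
[np.float64(108.53532005657195), np.float64(108.7650638881077)] 200.0983236763241 203.6843346688754
knob [ 484.08 -192.61  120.  ]
pre [ 468.19 -138.08   86.  ]
pre [ 503.64 -242.21   86.  ]
t 3.2 P [ 487.16 -192.57  299.3 ] F [-0.14  0.6   0.77] q [-0.38  0.13  0.12  1.56  0.   -0.71]
y heading 109.16356891325839 z axis [ 0.  0. -1.]
shift [  0.04  57.7  198.3 ]
rot [-0.    0.    0.01]
[[205 172]
 [194 260]
 [285 266]
 [293 178]] [[613.27 279.92  16.  ]
 [400.41 288.93  16.  ]
 [391.75  76.43  16.  ]
 [603.43  65.79  16.  ]] [502.22 177.77  16.  ]
```

```bash
python3 -m pendant '[{"translation":[0,28.8,20],"rot":[0,0,0],"fingers":0},{"translation":[0,28.8,20],"rot":[0,0,0],"fingers":0},{"translation":[0,0,40],"rot":[0,0,0],"fingers":0},{"translation":[0,0,40],"rot":[0,0,0],"fingers":0},{"translation":[0,0,30],"rot":[0,0,0],"fingers":0}]'
python3 -m pendant '[{"translation":[0,0,20],"rot":[0,0,0],"fingers":0},{"translation":[0,0,15],"rot":[0,0,0],"fingers":0},{"translation":[0,0,13],"rot":[0,0,0],"fingers":0},{"translation":[0,0,0],"rot":[0,0,0],"fingers":0},{"translation":[0,0,0],"rot":[0,0,0],"fingers":0}]'
python3 -m pendant '[{"translation":[0,10,0],"rot":[0,0,0],"fingers":0},{"translation":[0,10,0],"rot":[0,0,0],"fingers":0},{"translation":[0,10,0],"rot":[0,0,0],"fingers":0},{"translation":[0,8,0],"rot":[0,0,0],"fingers":0},{"translation":[0,8,0],"rot":[0,0,0],"fingers":0}]'
python3 -m pendant '[{"translation":[0,8,0],"rot":[0,0,0],"fingers":0},{"translation":[0,8,0],"rot":[0,0,0],"fingers":0},{"translation":[0,8,0],"rot":[0,0,0],"fingers":0},{"translation":[0,0,0],"rot":[0,0,0],"fingers":0},{"translation":[0,0,0],"rot":[0,0,0],"fingers":0}]'
python3 - <<'E'
from h import *
save('scene','s2'); go([502.9,-243,101],108.7)
im=cv2.imread('pics/s2.png')[80:240,180:400];cv2.imwrite('pics/s2c.png',cv2.resize(im,None,fx=3,fy=3))
E
```

```text
time_s: 3.75
position: [467.4, -137.5, 147.2]
ee_rot: [[-0.945, -0.326, -0.001], [-0.326, 0.945, 0.0], [0.001, 0.001, -1.0]]
contact_force: [0.1, 0.9, -0.2]
gripper_width: -0.003
gripper_force: 0.0
time_s: 4.25
position: [468.4, -138.2, 101.7]
ee_rot: [[-0.945, -0.327, 0.0], [-0.327, 0.945, -0.0], [-0.0, -0.0, -1.0]]
contact_force: [-0.1, 0.2, 0.6]
gripper_width: 0.0
gripper_force: 0.0
time_s: 4.75
position: [452.9, -93.8, 101.5]
ee_rot: [[-0.945, -0.328, 0.0], [-0.328, 0.945, -0.0], [-0.0, -0.0, -1.0]]
contact_force: [-0.8, 0.7, -0.6]
gripper_width: 0.0
gripper_force: 0.0
time_s: 5.25
position: [445.4, -71.9, 101.3]
ee_rot: [[-0.945, -0.328, 0.0], [-0.328, 0.945, -0.0], [-0.0, -0.0, -1.0]]
contact_force: [-0.1, -0.3, -0.1]
gripper_width: -0.002
gripper_force: 0.0
t 5.3 P [445.4  -72.03 101.33] F [0.56 1.05 0.32] q [-0.16  0.02 -0.44  1.11 -0.   -0.49]
y heading 109.15588808201365 z axis [ 0. -0. -1.]
shift [   1.78 -180.37    0.36]
rot [-0.    0.    0.01]
```

View pics/s2c.png

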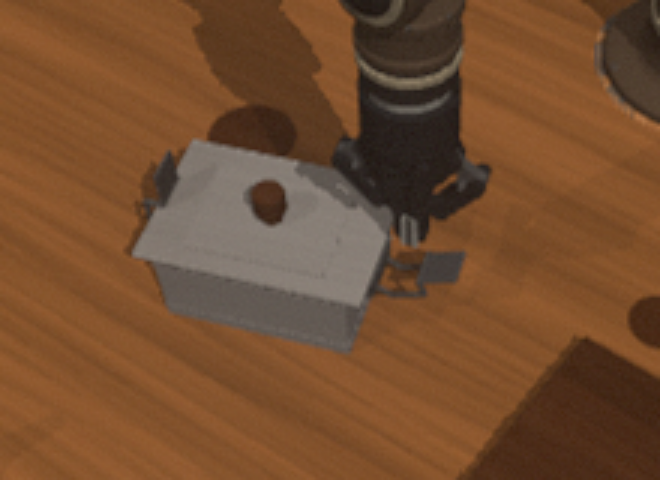

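The crop shows the near clip swung open, its tab lying outward at (442,266). The far clip at (168,180) is still shut. I'll go up and over to the other end.

```bash
python3 -m pendant '[{"translation":[0,0,-30],"rot":[0,0,0],"fingers":0},{"translation":[0,-10,-30],"rot":[0,0,0],"fingers":0},{"translation":[0,-40,0],"rot":[0,0,0],"fingers":0},{"translation":[0,-45,0],"rot":[0,0,0],"fingers":0},{"translation":[0,-45,0],"rot":[0,0,0],"fingers":0}]'
python3 -m pendant '[{"translation":[1,-40,0],"rot":[0,0,0],"fingers":0},{"translation":[0,0,0],"rot":[0,0,0],"fingers":0},{"translation":[0,0,25],"rot":[0,0,0],"fingers":0},{"translation":[0,0,20],"rot":[0,0,0],"fingers":0},{"translation":[0,0,15],"rot":[0,0,0],"fingers":0}]'
python3 -m pendant '[{"translation":[0,0,0],"rot":[0,0,0],"fingers":0},{"translation":[0,-10,0],"rot":[0,0,0],"fingers":0},{"translation":[0,-10,0],"rot":[0,0,0],"fingers":0},{"translation":[0,-10,0],"rot":[0,0,0],"fingers":0},{"translation":[0,-8,0],"rot":[0,0,0],"fingers":0}]'
python3 -m pendant '[{"translation":[0,-8,0],"rot":[0,0,0],"fingers":0},{"translation":[0,-8,0],"rot":[0,0,0],"fingers":0},{"translation":[0,-8,0],"rot":[0,0,0],"fingers":0},{"translation":[0,-8,0],"rot":[0,0,0],"fingers":0},{"translation":[0,0,0],"rot":[0,0,0],"fingers":0}]'
python3 -m pendant '[{"translation":[0,0,-30],"rot":[0,0,0],"fingers":0},{"translation":[0,0,-40],"rot":[0,0,0],"fingers":60},{"translation":[0,30,-40],"rot":[0,0,0],"fingers":60},{"translation":[0,45,-40],"rot":[0,0,0],"fingers":60},{"translation":[0,45,-30],"rot":[0,0,0],"fingers":60}]'
python3 - <<'E'
from h import *
go([484.5,-191.5,200],108.7);save('wrist','w3')
E
```

```text
time_s: 5.8
position: [491.9, -206.1, 161.8]
ee_rot: [[-0.945, -0.328, 0.001], [-0.328, 0.945, -0.001], [-0.001, -0.001, -1.0]]
contact_force: [1.3, 0.6, 0.0]
gripper_width: -0.005
gripper_force: 0.0
time_s: 6.3
position: [502.7, -242.1, 99.8]
ee_rot: [[-0.945, -0.327, -0.001], [-0.327, 0.945, 0.001], [0.001, 0.001, -1.0]]
contact_force: [-0.8, 0.0, -0.2]
gripper_width: -0.002
gripper_force: 0.0
time_s: 6.8
position: [516.6, -279.6, 102.0]
ee_rot: [[-0.945, -0.328, 0.001], [-0.328, 0.945, -0.001], [-0.001, -0.001, -1.0]]
contact_force: [-0.9, -0.4, 0.4]
gripper_width: 0.003
gripper_force: 0.1
time_s: 7.3
position: [526.6, -309.5, 101.1]
ee_rot: [[-0.945, -0.327, 0.0], [-0.327, 0.945, -0.0], [0.0, -0.0, -1.0]]
contact_force: [0.4, 0.4, -0.3]
gripper_width: 0.0
gripper_force: 0.0
time_s: 7.8
position: [490.3, -204.9, 274.1]
ee_rot: [[-0.945, -0.327, 0.001], [-0.327, 0.945, -0.0], [-0.001, -0.001, -1.0]]
contact_force: [1.3, 0.1, 0.6]
gripper_width: 0.677
gripper_force: 0.0
t 7.8 P [ 490.34 -204.86  274.15] F [1.29 0.06 0.64] q [-0.4   0.14  0.07  1.5   0.   -0.73]
y heading 109.08067223509548 z axis [ 0. -0. -1.]
shift [ 1.24 14.6  74.13]
rot [-0.    0.    0.01]
```

View pics/w3.png

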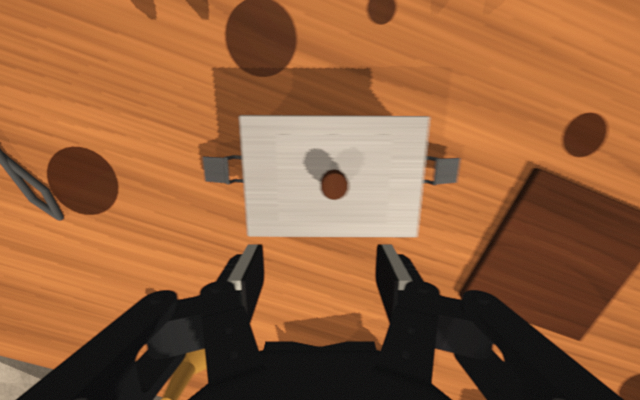

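Both clips now lie open symmetrically, with their tabs at (216,168) and (446,170). The knob is at (334,184).

```bash
python3 - <<'E'
from h import *
o=ctrl.get_obs()
c=np.array([wpt(p,86,o) for p in((240,116),(429,117),(417,236),(248,236))])
print(c.mean(0),'knob',wpt((334,184),120,o))
d=c[1]-c[0]+c[2]-c[3];print(np.degrees(np.arctan2(d[1],d[0])))
E
```

```text
[ 485.86 -184.34   86.  ] knob [ 483.39 -186.22  120.  ]
109.13398429568018
```

```bash
python3 -m pendant '[{"translation":[1,15,24],"rot":[0,0,0],"fingers":60},{"translation":[0,0,25],"rot":[0,0,0],"fingers":60},{"translation":[0,0,0],"rot":[0,0,0],"fingers":60},{"translation":[0,0,0],"rot":[0,0,0],"fingers":60},{"translation":[0,0,0],"rot":[0,0,0],"fingers":60}]' 50
python3 - <<'E'
from h import *
o=ctrl.get_obs();im=save('wrist','w4');r=cams.trace('wrist','lid');print(r[0]['confidence'],r[0]['bbox'])
hsv=cv2.cvtColor(im,cv2.COLOR_RGB2HSV)
m=r[0]['region'].astype('uint8');x0,y0,x1,y1=map(int,r[0]['bbox'])
cn=max(cv2.findContours(m,0,2)[0],key=cv2.contourArea);q=cv2.approxPolyDP(cn,0.04*cv2.arcLength(cn,True),True)[:,0]
print(q)
k=((hsv[...,1]>110)&(hsv[...,2]<150)).astype('uint8');k[:y0+15]=0;k[y1-15:]=0;k[:,:x0+25]=0;k[:,x1-25:]=0
n,_,st,ce=cv2.connectedComponentsWithStats(k)
for s,e in zip(st[1:],ce[1:]):
    if s[4]>100: print(s,e,wpt(e,118,o))
if len(q)==4: print(np.mean([wpt(u,86,o) for u in q],0))
go([484.5,-191,91])
E
```

```text
time_s: 8.35
position: [485.2, -192.1, 224.4]
ee_rot: [[-0.945, -0.328, 0.001], [-0.328, 0.945, -0.0], [-0.001, -0.001, -1.0]]
contact_force: [-0.5, 0.2, -1.0]
gripper_width: 0.701
gripper_force: 0.0
0.59 [208.7, 114.9, 429.8, 255.4]
[[209 116]
 [222 254]
 [416 254]
 [428 117]]
[304 180  31  35 877] [318.96 197.3 ] [ 483.48 -192.93  118.  ]
[ 484.8 -192.7   86. ]
t 8.45 P [ 485.31 -192.19  224.35] F [0.29 0.6  0.43] q [-0.38  0.12 -0.06  1.39  0.   -0.71]
y heading 109.12295813001451 z axis [ 0. -0. -1.]
shift [  0.54   1.52 133.35]
```

View pics/w4.png

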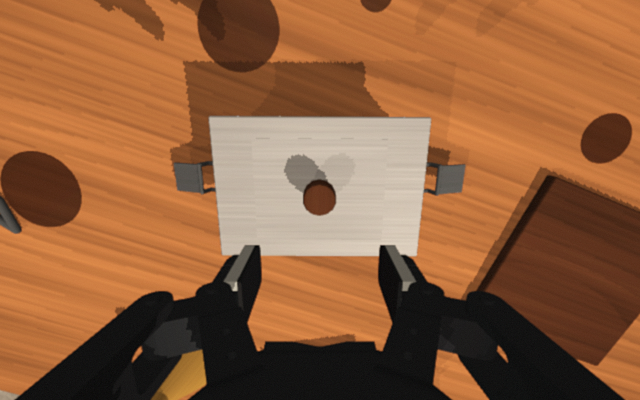

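The knob is at (319,197), which gives (484.3, -192.7). I'll descend, grip, and raise slightly as a check.

```bash
python3 -m pendant '[{"translation":[1,0,40],"rot":[0,0,0],"fingers":60},{"translation":[0,0,40],"rot":[0,0,0],"fingers":60},{"translation":[0,0,25],"rot":[0,0,0],"fingers":60},{"translation":[0,0,15],"rot":[0,0,0],"fingers":60},{"translation":[0,0,12],"rot":[0,0,0],"fingers":60}]' 50
for i in 1 2; do python3 -m pendant '[{"translation":[0,0,0],"rot":[0,0,0],"fingers":15},{"translation":[0,0,0],"rot":[0,0,0],"fingers":15},{"translation":[0,0,0],"rot":[0,0,0],"fingers":15},{"translation":[0,0,0],"rot":[0,0,0],"fingers":15},{"translation":[0,0,0],"rot":[0,0,0],"fingers":15}]' 60; done
python3 -m pendant '[{"translation":[0,0,-4],"rot":[0,0,0],"fingers":15},{"translation":[0,0,-5],"rot":[0,0,0],"fingers":15},{"translation":[0,0,-6],"rot":[0,0,0],"fingers":15},{"translation":[0,0,-10],"rot":[0,0,0],"fingers":15},{"translation":[0,0,-15],"rot":[0,0,0],"fingers":15}]' 60
for i in 1 ; do python3 -m pendant '[{"translation":[0,0,-15],"rot":[0,0,0],"fingers":15},{"translation":[0,0,-15],"rot":[0,0,0],"fingers":15},{"translation":[0,0,-15],"rot":[0,0,0],"fingers":15},{"translation":[0,0,0],"rot":[0,0,0],"fingers":15},{"translation":[0,0,0],"rot":[0,0,0],"fingers":15}]' 60; done
python3 - <<'E'
from h import *
r=cams.grab_frame('top')
ts=[]
for _ in range(2):
    cams.grab_frame('top');t=cams.trace('top','board')[0];q=cv2.minAreaRect(np.argwhere(t['region'])[:,::-1].astype('float32'))
    w=np.array([at_z('top',u,16) for u in cv2.boxPoints(q)]);print(w.mean(0),at_z('top',q[0],16),q[2])
s=cams.grab_frame('scene');t=cams.trace('scene','board')[0];cn=max(cv2.findContours(t['region'].astype('uint8'),0,2)[0],key=cv2.contourArea)
q=cv2.approxPolyDP(cn,0.05*cv2.arcLength(cn,True),True)[:,0];w=np.array([at_z('scene',u,16) for u in q]);print(w,w.mean(0))
save('wrist','w5');go([502,178,190],88)
E
```

```text
time_s: 8.95
position: [483.8, -192.3, 90.5]
ee_rot: [[-0.945, -0.328, -0.0], [-0.328, 0.945, 0.0], [0.0, 0.0, -1.0]]
contact_force: [-0.3, -0.5, -0.3]
gripper_width: 0.7
gripper_force: 0.0
time_s: 9.45
position: [484.5, -192.4, 92.4]
ee_rot: [[-0.945, -0.328, 0.002], [-0.328, 0.945, -0.001], [-0.001, -0.002, -1.0]]
contact_force: [-0.8, -0.9, 3.9]
gripper_width: 0.329
gripper_force: 60.0
time_s: 9.95
position: [484.5, -192.4, 92.4]
ee_rot: [[-0.945, -0.328, 0.002], [-0.328, 0.945, -0.001], [-0.002, -0.002, -1.0]]
contact_force: [-1.1, -1.4, 6.0]
gripper_width: 0.328
gripper_force: 60.2
time_s: 10.45
position: [483.2, -191.8, 131.3]
ee_rot: [[-0.945, -0.328, -0.002], [-0.328, 0.945, 0.001], [0.001, 0.001, -1.0]]
contact_force: [0.9, 0.3, -4.1]
gripper_width: 0.328
gripper_force: 59.5
time_s: 10.95
position: [483.9, -192.1, 176.4]
ee_rot: [[-0.945, -0.328, 0.001], [-0.328, 0.945, -0.0], [-0.0, -0.0, -1.0]]
contact_force: [0.5, 0.3, -4.1]
gripper_width: 0.329
gripper_force: 59.5
[502.33 179.48  16.  ] [499.88 179.31  16.  ] 4.39870548248291
[503.18 179.95  16.  ] [500.82 179.78  16.  ] 3.5763344764709473
[[398.53  78.48  16.  ]
 [611.28  76.63  16.  ]
 [619.04 285.36  16.  ]
 [403.68 291.93  16.  ]] [508.13 183.1   16.  ]
t 11.35 P [ 483.57 -191.95  175.83] F [ 0.48 -0.52 -3.69] q [-0.38  0.12 -0.16  1.28 -0.   -0.71]
y heading 109.14794363835483 z axis [-0.  0. -1.]
shift [-138.75  343.44  -14.08]
rot [ 0.   -0.    0.37]
```

View pics/w5.png

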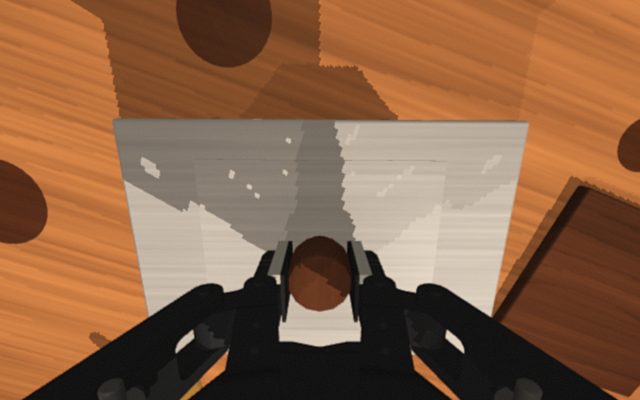

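The lid is held level, with the knob between the pads at (319,272). I'll fit the board outline in both fixed views to get its centre.

```bash
python3 - <<'E'
from h import *
from scipy.optimize import minimize
M={}
for n in('top','scene'):
    cams.grab_frame(n);M[n]=cams.trace(n,'board')[0]['region']
def sil(n,p):
    c,s=np.cos(p[2]),np.sin(p[2])
    V=np.array([[p[0]+c*a-s*b,p[1]+s*a+c*b,z] for a in(-110,110) for b in(-110,110) for z in(0,16)])
    i=cams.camera_info(n);E=np.array(i['extrinsics']);q=(E[:3,:3]@V.T).T+E[:3,3];q=q@np.array(i['camera_matrix']).T;q=q[:,:2]/q[:,2:]
    im=np.zeros((400,640),'uint8');cv2.fillConvexPoly(im,cv2.convexHull((q*16).astype('int32')),1,shift=4);return im>0
def cost(p,ns):
    p=[p[0],p[1],p[2]/100];return -np.mean([(sil(n,p)&M[n]).sum()/(sil(n,p)|M[n]).sum() for n in ns])
for ns in(['top'],['scene'],['top','scene']):
    r=minimize(cost,[503,181,-2.],args=(ns,),method='Nelder-Mead',options=dict(initial_simplex=[[503,181,-2],[513,181,-2],[503,191,-2],[503,181,-10]]))
    print(ns,r.x,np.degrees(r.x[2]/100),r.fun)
E
```

```text
['top'] [503.21 178.06  -4.68] -2.681102907913527 -0.9681375358166189
['scene'] [503.89 180.1   -4.05] -2.3227080581357646 -0.9650847019268072
['top', 'scene'] [503.92 179.88  -4.15] -2.3773261893535564 -0.966036354782194
```

```bash
for i in 1 2 3 4; do python3 -m pendant '[{"translation":[-7,17.2,0],"rot":[0,0,0],"fingers":15},{"translation":[-7,17.2,0],"rot":[0,0,0],"fingers":15},{"translation":[-7,17.2,0],"rot":[0,0,0],"fingers":15},{"translation":[-7,17.2,0],"rot":[0,0,0],"fingers":15},{"translation":[-7,17.2,0],"rot":[0,0,0],"fingers":15}]' 60 >/dev/null; done
python3 -m pendant '[{"translation":[0,0,8],"rot":[0,0,0.0755],"fingers":15},{"translation":[0,0,8],"rot":[0,0,0.0755],"fingers":15},{"translation":[0,0,8],"rot":[0,0,0.0755],"fingers":15},{"translation":[0,0,8],"rot":[0,0,0.0755],"fingers":15},{"translation":[0,0,8],"rot":[0,0,0.0755],"fingers":15}]' 60
python3 -m pendant '[{"translation":[0,0,20],"rot":[0,0,0],"fingers":15},{"translation":[0,0,15],"rot":[0,0,0],"fingers":15},{"translation":[0,0,10],"rot":[0,0,0],"fingers":15},{"translation":[0,0,0],"rot":[0,0,0],"fingers":15},{"translation":[0,0,0],"rot":[0,0,0],"fingers":15}]' 60
python3 - <<'E'
from h import *
go([503.7,179.3,38.4],87.5)
save('wrist','w6')
E
```

```text
time_s: 14.05
position: [503.2, 178.9, 135.9]
ee_rot: [[-0.999, 0.046, -0.0], [0.046, 0.999, -0.0], [0.0, -0.0, -1.0]]
contact_force: [-0.4, -0.8, -4.4]
gripper_width: 0.328
gripper_force: 59.9
time_s: 14.55
position: [503.4, 178.9, 91.6]
ee_rot: [[-0.999, 0.043, 0.0], [0.043, 0.999, 0.0], [-0.0, 0.0, -1.0]]
contact_force: [0.8, -0.3, -3.6]
gripper_width: 0.327
gripper_force: 59.9
t 14.55 P [503.36 178.9   91.63] F [ 0.75 -0.29 -3.57] q [ 0.34  0.18 -0.29  1.11 -0.    0.38]
y heading 87.51853042336691 z axis [ 0.  0. -1.]
shift [-0.31  0.41 53.23]
rot [0. 0. 0.]
```

View pics/w6.png

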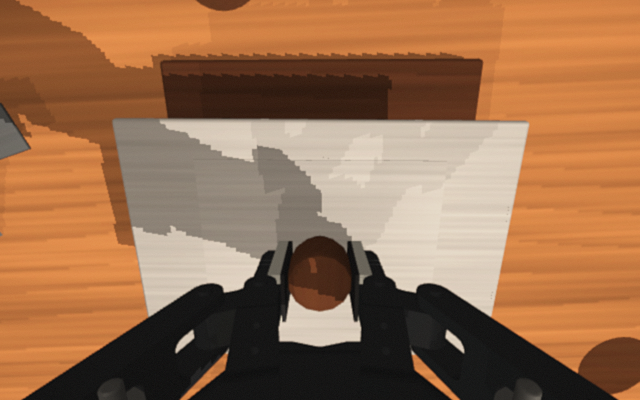

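The board's near edge, (161,61) to (482,60), is parallel to the lid and symmetric about the knob, so the lid is well aligned. I'll lower it, slowly at the end.

```bash
python3 - <<'E'
from h import *
o=ctrl.get_obs();print((wpt((161,61),16,o)+wpt((482,60),16,o))/2+np.array([110,-4.6,0]))
E
python3 -m pendant '[{"translation":[0,0.4,15],"rot":[0,0,0],"fingers":15},{"translation":[0,0,15],"rot":[0,0,0],"fingers":15},{"translation":[0,0,10],"rot":[0,0,0],"fingers":15},{"translation":[0,0,5],"rot":[0,0,0],"fingers":15},{"translation":[0,0,2],"rot":[0,0,0],"fingers":15}]' 60
python3 -m pendant '[{"translation":[0,0,1],"rot":[0,0,0],"fingers":15},{"translation":[0,0,1],"rot":[0,0,0],"fingers":15},{"translation":[0,0,1],"rot":[0,0,0],"fingers":15},{"translation":[0,0,1],"rot":[0,0,0],"fingers":15},{"translation":[0,0,0.5],"rot":[0,0,0],"fingers":15}]' 60
python3 -m pendant '[{"translation":[0,0,0.5],"rot":[0,0,0],"fingers":15},{"translation":[0,0,0.5],"rot":[0,0,0],"fingers":15},{"translation":[0,0,0],"rot":[0,0,0],"fingers":15},{"translation":[0,0,0],"rot":[0,0,0],"fingers":15},{"translation":[0,0,0],"rot":[0,0,0],"fingers":15}]' 60
```

```text
[507.98 181.01  16.  ]
time_s: 15.1
position: [503.3, 179.3, 44.2]
ee_rot: [[-0.999, 0.043, -0.0], [0.043, 0.999, -0.0], [0.0, -0.0, -1.0]]
contact_force: [-0.6, 0.3, -2.1]
gripper_width: 0.329
gripper_force: 60.0
time_s: 15.6
position: [503.3, 179.3, 39.8]
ee_rot: [[-0.999, 0.043, 0.0], [0.043, 0.999, 0.0], [-0.0, 0.0, -1.0]]
contact_force: [-0.7, -0.1, -4.2]
gripper_width: 0.332
gripper_force: 60.0
time_s: 16.1
position: [503.2, 179.3, 38.8]
ee_rot: [[-0.999, 0.043, 0.0], [0.043, 0.999, 0.0], [-0.0, 0.0, -1.0]]
contact_force: [0.6, -0.3, -4.7]
gripper_width: 0.33
gripper_force: 60.0
```

```bash
python3 -m pendant '[{"translation":[-2,0.5,0],"rot":[0,0,0],"fingers":15},{"translation":[0,0,0.4],"rot":[0,0,0],"fingers":15},{"translation":[0,0,0.4],"rot":[0,0,0],"fingers":15},{"translation":[0,0,0],"rot":[0,0,0],"fingers":15},{"translation":[0,0,0],"rot":[0,0,0],"fingers":15}]' 60
python3 -m pendant '[{"translation":[0,0,0.4],"rot":[0,0,0],"fingers":15},{"translation":[0,0,0],"rot":[0,0,0],"fingers":15},{"translation":[0,0,0],"rot":[0,0,0],"fingers":15},{"translation":[0,0,0],"rot":[0,0,0],"fingers":15},{"translation":[0,0,0],"rot":[0,0,0],"fingers":15}]' 60
```

```text
time_s: 16.6
position: [505.7, 179.8, 38.5]
ee_rot: [[-0.999, 0.043, 0.001], [0.043, 0.999, 0.0], [-0.001, 0.0, -1.0]]
contact_force: [0.3, 0.5, 1.4]
gripper_width: 0.333
gripper_force: 60.4
time_s: 17.1
position: [505.7, 179.8, 38.4]
ee_rot: [[-0.999, 0.043, 0.001], [0.043, 0.999, 0.0], [-0.001, 0.0, -1.0]]
contact_force: [-2.2, 0.4, 5.1]
gripper_width: 0.331
gripper_force: 60.8
```

The lid is down and bearing on the board. I'll release it and retreat.

```bash
python3 -m pendant '[{"translation":[0,0,0],"rot":[0,0,0],"fingers":60},{"translation":[0,0,0],"rot":[0,0,0],"fingers":60},{"translation":[0,0,0],"rot":[0,0,0],"fingers":60},{"translation":[0,0,0],"rot":[0,0,0],"fingers":60},{"translation":[0,0,0],"rot":[0,0,0],"fingers":60}]' 
python3 -m pendant '[{"translation":[0,0,-10],"rot":[0,0,0],"fingers":60},{"translation":[0,0,-20],"rot":[0,0,0],"fingers":60},{"translation":[0,0,-40],"rot":[0,0,0],"fingers":60},{"translation":[0,0,-45],"rot":[0,0,0],"fingers":60},{"translation":[0,0,-45],"rot":[0,0,0],"fingers":60}]' 
python3 -m pendant '[{"translation":[0,0,-40],"rot":[0,0,0],"fingers":60},{"translation":[0,0,0],"rot":[0,0,0],"fingers":60},{"translation":[0,0,0],"rot":[0,0,0],"fingers":60},{"translation":[0,0,0],"rot":[0,0,0],"fingers":60},{"translation":[0,0,0],"rot":[0,0,0],"fingers":60}]' 
python3 - <<'E'
from h import *
a=save('wrist','w7');s=save('scene','s7');cv2.imwrite('pics/f.png',np.vstack([cv2.resize(a,(480,300)),cv2.resize(s,(480,300))])[:,:,::-1])
E
```

```text
time_s: 17.6
position: [505.2, 179.6, 37.4]
ee_rot: [[-0.999, 0.043, -0.0], [0.043, 0.999, -0.0], [0.0, -0.0, -1.0]]
contact_force: [0.2, 0.0, -0.6]
gripper_width: 0.701
gripper_force: 0.0
time_s: 18.1
position: [504.8, 179.5, 199.9]
ee_rot: [[-0.999, 0.043, 0.0], [0.043, 0.999, 0.0], [-0.0, 0.0, -1.0]]
contact_force: [0.6, 1.1, 1.0]
gripper_width: 0.701
gripper_force: 0.0
time_s: 18.6
position: [504.6, 179.4, 236.1]
ee_rot: [[-0.999, 0.043, -0.002], [0.043, 0.999, -0.001], [0.002, -0.001, -1.0]]
contact_force: [0.8, 0.3, -0.6]
gripper_width: 0.702
gripper_force: 0.0
```

View pics/f.png

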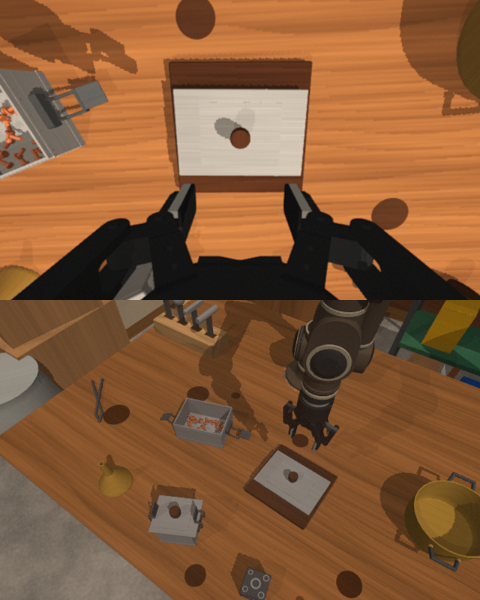

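The lid lies flat on the board, with lid rows about 89–177 and board rows about 62–191 in the upper view. The box is open and both clips are flung outward. I'll put a number on the centring.

```bash
python3 - <<'E'
from h import *
o=ctrl.get_obs();f=4/3
b=np.array([wpt((x*f,y*f),16,o) for x,y in((169,62),(311,62),(302,191.5),(179,191.5))])
l=np.array([wpt((x*f,y*f),32,o) for x,y in((173,89),(308,91),(304,177.5),(179,176))])
print(b,l,b.mean(0),l.mean(0))
E
```

```text
[[393.5   77.56  16.  ]
 [402.81 292.97  16.  ]
 [618.71 286.87  16.  ]
 [609.21  67.05  16.  ]] [[433.11  83.23  32.  ]
 [444.74 285.5   32.  ]
 [584.88 284.74  32.  ]
 [573.13  75.55  32.  ]] [506.06 181.11  16.  ] [508.96 182.25  32.  ]
```

Lid and board centres agree to about 3 mm, so I'm handing in.

```bash
python3 -c "
from cell import ctrl
print(ctrl.hand_in())"
```

```text
the job is handed in; nothing more can be done
None
```

The job is handed in: both clips on the larger tin are snapped open, and its lid lies flat and right way up on the board, released and about 3 mm from the centre, with the last move ending at 18.6 s of the 64 s allowed.

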